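# Close the phone tray and start charging

## Robot

A 7-joint arm with a two-finger parallel gripper is mounted at the origin on the work surface. World frame = base frame: x ahead of the robot, y to its left, z up, the work surface at z = 0. Lengths are in mm, angles in rad, forces in N, time in s.
With the tool pointing down it reaches from about 425 to 975 mm from the base axis. Payload 16.7 kg.
Tool frame: the origin (TCP) lies at the very end of the fingers, on their centre line; the grasp point (between the pads) lies ctrl.tcp_to_grasp behind it (ctrl.tcp_to_grasp is the distance from the TCP to the grasp point, in mm); z points along the fingers, y is the line along which they close (so a half turn about z gives the same grasp; the last joint's range is limited). The gripper opens to 85 mm and grips with 20 to 120 N. Pads are 22 mm wide; open, the fingers measure 114 mm over their backs; the gripper's body (76 mm by 85 mm) begins 54 mm behind the grasp point. The pads swing forward as they close: fully open they stand 13 mm farther back than shut.
Start: joints at [1.014, 0.426, 0.074, 1.606, -0.034, 1.111, -0.067], TCP at [267.045, -619.89, 231.302] pointing down, gripper open.
Joint ranges: [-2.85, 2.85], [-0.5, 2.14], [-1.23, 1.37], [0.21, 2.46], [-1.02, 4.16], [0.16, 2.05], [-2.73, 2.73]. Speed limits (rad/s): [1.89, 1.89, 2.39, 2.39, 3.01, 3.01, 3.01].

## Interface

Orientations are given as a unit quaternion [x, y, z, w].
In Python, from cell import ctrl gives the robot as it stands.
- The arm moves only by the shell command python3 -m inch 'ROWS'. ROWS is JSON, a list of rows, each an object of numbers: "dx", "dy", "dz": the shift along the tool's x, y, z in mm; "turn": the turn about the tool's z in degrees; "fingers": the closure, from 0 (fully open) to 1 (shut). A call has 1 to 10 rows; each row shifts and turns the commanded pose from where the row before left it, along the tool's axes as they then stand; what a row does not reach is not made up. A row lasts 1/8 s, in which the tool goes at most 62.5 mm and 10.7 degrees, less where a joint would pass 70% of its speed; a pose out of reach is approached as far as the arm can. A call with a gripper value outside its range is refused whole. The fingers move at their own pace and stop on an object; the grip force is fixed at half the most. Time passes only in rows, so rows that do not move let the fingers close. It gives the time, the measured TCP pose, the force, the opening and the grip force at its end, in the units of the state.
- ctrl.get_state(): the state, without advancing time (a new reading comes with each control period).
- ctrl.get_image(name): name is "scene" or "top"; returns a dict with "img" (420x560x3 uint8, blue, green, red), "depth" (420x560 float32, mm along the optical axis (not along the pixel's ray), 0 where there is no reading), "fx", "fy", "cx", "cy" (pixels), "cam_to_world" (4x4, takes a point from camera to world coordinates). Camera axes: x right, y down, z forward; pixel columns grow to the right and rows downward; lengths in mm; the calibration is good to about 2 mm. A picture is of the moment at which its call begins.
- ctrl.close_job(): hands the job in; it is judged then, once.
Trained networks look in the newest picture that a camera, given by its name, has taken for a name from the list of things; names that differ only in an ending like _2 or _b are one class to them, and where a whole thing is asked for, a point or a joint stands for the part that bears it (a point fixed in the world has none). Each returns a list of dicts, best first, with "conf" (0 to 1); they miss things now and then, are a little off and sometimes report something else, mostly with a low value. They report only what shows in the picture. A call takes as long as a camera call. They do not tell look-alikes from the thing itself.
- ctrl.boxes_of(camera, target): "position" ([x, y, z] in mm, in the coordinates of the camera as it stood for that picture, good to about 4 mm: the middle of the surface that is visible of it).
- ctrl.cut_out(camera, target): "region" (420x560 bool, what is visible of it).
- ctrl.mark_of(camera, target): "position" ([x, y, z] in mm, in the coordinates of the camera as it stood for that picture, good to about 4 mm: a listed point, or the origin of a listed thing).
The state is a dict: "t": time; "qpos": joint angles; "joint_velocities": joint speeds; "joint_torque": joint torques, N m; "eef_pos": TCP position; "orientation": TCP orientation; "wrist_force": force on the tool from outside, world axes, zero at the start; "torque": the same for the moment, N m; "grip_width": finger opening in mm; "finger_force": force on a finger pad.
Only numpy, scipy, OpenCV 4.12 (cv2) and the standard library are available. Lean on these libraries where they do the work, as an engineer would, in place of code of your own. Each camera call takes 0.05 s, during which the arm holds its last target. There are 200 camera calls.

## Task

With the fingertips, push the open phone tray of the charging block fully home, so that the phone rides in on it, and after that press the round chrome button on top of the block fully down and let it come back up. Do not touch or lift the phone, do not press the button before the tray is home, and leave the other things on the console where they stand.

Things in the scene. Friction and masses are not known exactly. Their poses are not given: they have to be found in the camera images.
- block: aluminium and black charging block fixed to the console, 130 (x) x 200 (y) x 58 mm high, open at its -x side, where the tray slides in. Origin: centre of its underside, on the console surface; its -x axis points out of the opening, towards the open tray, z up. Its position and yaw vary.
- tray (a joint): how far the tray is out of the block, in m: 0 = fully home (the white front panel sits against the block's face), 0.095 = fully out. It slides along the block's x axis (out = block -x), has about 2 N of friction, no spring, and stays where it is left.
- tray_front (a point): centre of the outer face of the tray's white front panel (10 mm thick, 190 mm wide along block y, 46 mm high, from 8 to 54 mm above the console). With the tray home it lies at (-75, 0, 31) mm in the block's frame; with the tray out by q it lies q farther along block -x. Axes as the block's.
- charge_button (a joint): travel of the chrome button in m: 0 = up, 0.006 = fully down; it is sprung, takes about 4 N to press fully down and comes up by itself.
- charge_button_top (a point): centre of the top face of the round chrome push button, 28 mm across, in a black housing on the block's top at (0, 60) mm in the block's frame; it is pressed straight down and travels 6 mm.
- phone: phone in a red shell with a blue lit screen, 72 x 150 x 9 mm, 190 g, lying loose and face up in the tray, its long side along block y; origin: centre of its underside, 16 mm above the console. The tray has 26 mm of room in all along x and 12 mm along y for it, between the panel and low rims.
- key_dish: bystander: white ceramic key dish, 110 mm across, 32 mm high; origin: centre of its underside
- knocker: bystander: bronze door knocker figurine (head with ring) on a black foot 56 x 60 mm, about 115 mm high; origin: centre of its underside
- power_bank: bystander: grey rubber power bank lying flat, 68 x 135 x 20 mm; origin: centre of its underside
- coin: bystander: silver coin lying flat, 38 mm across, 4 mm thick; origin: centre of its underside
- key_fob: bystander: black car key fob, 36 x 66 x 14 mm; origin: centre of its underside
Things that resemble listed ones, but are neither listed nor needed, are in the scene too. What is shaped like the block but purple is not meant. Leave any white look-alike of the phone alone.

How it is judged (in metres and radians):
On the way, in this order (a step that is already met when the one before it is completed fails the run):
1. the tray is fully home with the phone in it, the button still up (value of joint tray below 0.004 m and value of joint charge_button below 0.0015 m and z of phone in the frame of block between 0.01 and 0.03 m and angle between phone's own z axis and vertical below 0.15 rad and x of phone in the frame of block between -0.05 and 0.05 m), for 0.2 s.
2. the button is pressed fully down with the tray home (value of joint charge_button above 0.0045 m and value of joint tray below 0.004 m), for 0.05 s.
At the end, for the whole second after the job is handed in: The tray is within 4 mm of fully home, the phone lies flat and at rest in it inside the block, the button has been pressed at least 4.5 mm down after the tray was home and is up again (within 1.5 mm), and every bystander is within 20 mm of where it stood (all of step 1 and linear speed of phone below 0.02 m/s and distance of each of key_dish, knocker, power_bank, coin, key_fob from where it was at the start of the episode below 0.02 m); the robot touches nothing.
It fails at once if the button is pressed (3 mm) while the tray is more than 6 mm out (value of joint charge_button above 0.003 m and value of joint tray above 0.006 m).
It fails at once if the phone is touched by the robot (contact force between any of the fingers, the arm and phone above 0.5 N).
It fails at once if the phone is lifted off the tray (z of phone in the frame of block above 0.035 m).
It fails at once if a bystander is moved by more than 20 mm, lifted or carried (distance of any of key_dish, knocker, power_bank, coin, key_fob from where it was at the start of the episode above 0.02 m).
It also fails if it takes over 38 s, if anything falls off the work surface, if the arm or the gripper's body presses on something with over 40 N, if the wrist force passes 120 N, or if a joint passes its speed limit or range.

## Working session

There is one attempt and no reset: what is moved stays moved. The work goes in short steps, Python scripts to look and compute and a shell command to move; the robot and the scene stay as the last step left them, time stands still between calls to the robot, and variables do not carry over. Pictures are saved under pics/ and viewed, at most 10 in all, crops included, and the job is handed in when it is done.

```bash
mkdir -p pics; cat > h.py <<'E'
from cell import ctrl
import numpy as np, cv2
def W(im,p): return (im["cam_to_world"]@np.r_[p,1])[:3]
E
python3 - <<'E'
from h import *
for c in ("scene","top"):
    im=ctrl.get_image(c); cv2.imwrite(f"pics/{c}0.png",im["img"])
    for n in ("tray_front","charge_button_top","block","phone","key_dish","knocker","power_bank","coin","key_fob"):
        for d in ctrl.mark_of(c,n)[:3]: 
            p=np.array(d["position"]); print(c,n,round(d["conf"],2),W(im,p).round(),(p[:2]/p[2]*im["fx"]+[im["cx"],im["cy"]]).round())
s=ctrl.get_state();print(s["t"],s["eef_pos"],s["orientation"],ctrl.tcp_to_grasp)
E
```

```text
scene tray_front 0.73 [519. -26.  31.] [277. 221.]
scene tray_front 0.54 [237. 159.  28.] [316. 146.]
scene tray_front 0.44 [ 266. -145.   35.] [220. 164.]
scene charge_button_top 0.46 [663.  53.  79.] [323. 246.]
scene charge_button_top 0.39 [342. -85.  74.] [243. 167.]
scene charge_button_top 0.37 [280. 242.  77.] [347. 137.]
scene block 0.83 [ 338. -143.   -0.] [225. 189.]
scene block 0.62 [665. -13.  -3.] [295. 273.]
scene block 0.58 [300. 180.  -2.] [328. 165.]
scene phone 0.89 [ 747. -412.   -0.] [120. 340.]
scene phone 0.73 [ 372. -381.   -0.] [140. 211.]
scene phone 0.69 [575. -25.  16.] [282. 240.]
scene key_dish 0.67 [676. 197.   5.] [380. 259.]
scene knocker 0.74 [513. 208.  -0.] [360. 212.]
scene power_bank 0.84 [ 665. -230.   -0.] [204. 290.]
scene coin 0.52 [ 563. -150.   -1.] [232. 250.]
scene key_fob 0.62 [ 528. -223.    4.] [202. 243.]
top tray_front 0.88 [514. -24.  31.] [279. 219.]
top tray_front 0.62 [ 267. -149.   34.] [335. 305.]
top tray_front 0.53 [236. 152.  31.] [222. 330.]
top charge_button_top 0.67 [663.  46.  78.] [247. 164.]
top charge_button_top 0.6 [28
[... 163 characters left out ...]
305.]
top block 0.86 [ 345. -140.   -4.] [328. 277.]
top phone 0.96 [578. -24.  15.] [277. 197.]
top phone 0.81 [ 741. -417.    2.] [406. 130.]
top phone 0.7 [ 375. -386.    2.] [415. 257.]
top key_dish 0.6 [677. 198.  -2.] [196. 172.]
top key_dish 0.31 [ 567. -145.    1.] [320. 198.]
top knocker 0.93 [512. 208.   4.] [196. 230.]
top power_bank 0.94 [ 670. -229.    3.] [345. 160.]
top coin 0.59 [513. -28.  31.] [280. 219.]
top coin 0.51 [ 566. -145.    1.] [320. 198.]
top key_fob 0.84 [ 525. -227.    2.] [350. 209.]
top key_fob 0.66 [673. -10.  -2.] [269. 167.]
1.0 [ 267.02300628 -619.87357877  231.27718296] [ 9.79394414e-01  2.01956874e-01 -4.55479854e-06 -5.86038967e-05] 18.700000000000003
```

```bash
python3 - <<'E'
import cv2,numpy as np
a=cv2.imread("pics/scene0.png");b=cv2.imread("pics/top0.png")[100:340,140:460]
cv2.imwrite("pics/m.png",cv2.resize(a,(800,600)));cv2.imwrite("pics/t.png",cv2.resize(b,(800,600)))
E
```

```text
(no output)
```

View pics/m.png

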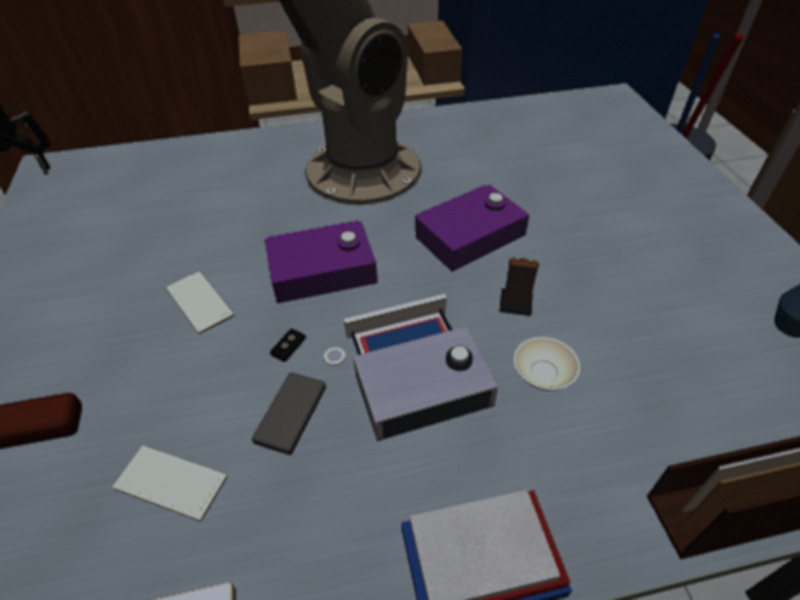

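View pics/t.png

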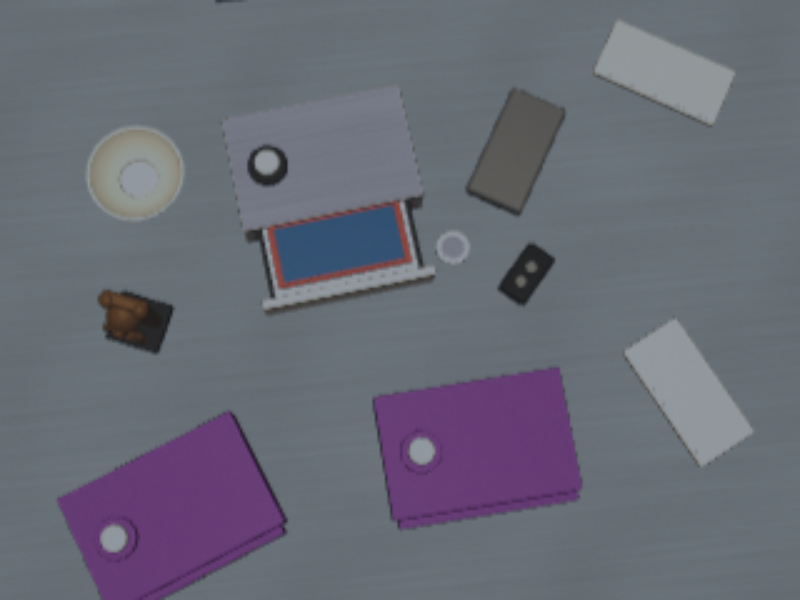

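The target block is the central grey one, with the white panel running from (265,305) to (433,272) and the button at (265,162) in the top crop. The purple blocks are decoys and the coin sits next to the tray. Next I fit the block's pose from the depth image.

```bash
python3 - <<'E'
from h import *
im=ctrl.get_image("top");d=im["depth"]
v,u=np.mgrid[:420,:560]
P=np.stack([(u-im["cx"])/im["fx"]*d,(v-im["cy"])/im["fy"]*d,d,np.ones_like(d)],-1)@im["cam_to_world"].T
x,y,z=P[...,0],P[...,1],P[...,2]
near=(d>0)&(x>440)&(x<780)&(y>-135)&(y<125)
def rect(m,n):
    m=cv2.morphologyEx(m.astype(np.uint8),cv2.MORPH_OPEN,np.ones((2,2)))
    k,l,s,_=cv2.connectedComponentsWithStats(m);i=1+s[1:,4].argmax();q=P[l==i]
    r=cv2.minAreaRect(q[:,:2].astype(np.float32));print(n,len(q),q[:,2].mean().round(1),r,cv2.boxPoints(r).round().tolist())
rect(near&(z>52)&(z<66)&(x>585),"top")
rect(near&(z>40)&(z<62)&(x<570),"panel")
b=near&(z>70);print("btn",b.sum(),P[b][:,:3].mean(0),np.percentile(z[b],90))
E
```

```text
top 3068 62.8 ((508.0960693359375, -32.50498962402344), (471.1531677246094, 206.27603149414062), 5.9721856117248535) [[263.0, 46.0], [285.0, -160.0], [753.0, -111.0], [732.0, 95.0]]
panel 303 55.3 ((435.61669921875, 5.593849182128906), (166.94952392578125, 290.4491271972656), 67.49864959716797) [[270.0, -16.0], [538.0, -127.0], [602.0, 27.0], [333.0, 138.0]]
btn 149 [658.83120175  48.01646034  76.3645896 ] 82.6888058510358
```

```bash
python3 - <<'E'
from h import *
im=ctrl.get_image("top");d=im["depth"]
v,u=np.mgrid[:420,:560]
P=np.stack([(u-im["cx"])/im["fx"]*d,(v-im["cy"])/im["fy"]*d,d,np.ones_like(d)],-1)@im["cam_to_world"].T
x,y,z=P[...,0],P[...,1],P[...,2]
near=(d>0)&(x>440)&(x<780)&(y>-135)&(y<125)
def rect(m,n):
    k,l,s,_=cv2.connectedComponentsWithStats(m.astype(np.uint8));i=1+s[1:,4].argmax();q=P[l==i]
    r=cv2.minAreaRect(q[:,:2].astype(np.float32));print(n,len(q),q[:,2].mean().round(1),r,cv2.boxPoints(r).round().tolist())
    c=q[:,:2].mean(0);w=np.linalg.svd(q[:,:2]-c,full_matrices=False)[2][0];print(c,w)
rect(near&(z>52)&(z<66)&(x>585),"top")
rect(near&(z>44)&(z<62)&(x<570),"panel")
E
```

```text
top 3095 58.5 ((667.4150390625, -10.628250122070312), (132.53897094726562, 200.00665283203125), 5.790918350219727) [[591.0, 82.0], [612.0, -117.0], [743.0, -103.0], [723.0, 96.0]]
[666.18438945 -13.96309035] [-0.10605073  0.99436072]
panel 298 53.1 ((519.91943359375, -25.533798217773438), (12.06446647644043, 187.765625), 5.897591590881348) [[504.0, 67.0], [524.0, -120.0], [536.0, -118.0], [516.0, 68.0]]
[519.50922606 -24.3253187 ] [ 0.10241438 -0.99474182]
```

```bash
python3 -m inch '[{"turn":8.7,"fingers":1},{"turn":8.7,"fingers":1},{"dx":24,"dy":-50,"fingers":1},{"dx":24,"dy":-50,"fingers":1},{"dx":24,"dy":-50,"fingers":1},{"dx":24,"dy":-50,"fingers":1},{"dx":24,"dy":-50,"fingers":1},{"dx":24,"dy":-50,"fingers":1},{"dx":24,"dy":-50,"fingers":1},{"dx":24,"dy":-50,"fingers":1}]'
cat >> h.py <<'E'
B=np.array([667.5,-11.]);a=0.103;X=np.array([np.cos(a),np.sin(a)]);Y=np.array([-X[1],X[0]])
def st():
    s=ctrl.get_state();p=np.array(s["eef_pos"]);d=p[:2]-B;q=s["orientation"]
    print("t",s["t"],"block xy",(d@X).round(1),(d@Y).round(1),"z",p[2].round(1),"tool yaw",round(2*np.arctan2(q[1],q[0]),4),"F",np.round(s["wrist_force"],1))
E
python3 -c "from h import *;st()"
```

```text
t 1.1 block xy -461.0 -564.5 z 231.3 tool yaw 0.4067 F [-0.2 -1.2  0.9]invalid input at $[0]: expected keys dx, dy, dz, turn, fingers
```

```bash
python3 -m inch '[{"dx":0,"dy":0,"dz":0,"turn":8.7,"fingers":1},{"dx":0,"dy":0,"dz":0,"turn":8.7,"fingers":1},{"dx":24,"dy":-50,"dz":0,"turn":0,"fingers":1},{"dx":24,"dy":-50,"dz":0,"turn":0,"fingers":1},{"dx":24,"dy":-50,"dz":0,"turn":0,"fingers":1},{"dx":24,"dy":-50,"dz":0,"turn":0,"fingers":1},{"dx":24,"dy":-50,"dz":0,"turn":0,"fingers":1},{"dx":24,"dy":-50,"dz":0,"turn":0,"fingers":1},{"dx":24,"dy":-50,"dz":0,"turn":0,"fingers":1},{"dx":24,"dy":-50,"dz":0,"turn":0,"fingers":1}]'
python3 -c "from h import *;st()"
```

```text
t: 2.35
eef_pos: [417.3, -200.6, 231.7]
orientation: [0.999, 0.051, 0.0, 0.0]
wrist_force: [0.8, -1.2, -0.0]
grip_width: -0.1
finger_force: 0.0
t 2.35 block xy -268.3 -162.8 z 231.7 tool yaw 0.103 F [ 0.8 -1.2 -0. ]
```

```bash
python3 -m inch '[{"dx":18.5,"dy":-41,"dz":0,"turn":0,"fingers":1},{"dx":18.5,"dy":-41,"dz":0,"turn":0,"fingers":1},{"dx":18.5,"dy":-41,"dz":0,"turn":0,"fingers":1},{"dx":18.5,"dy":-40,"dz":0,"turn":0,"fingers":1},{"dx":0,"dy":0,"dz":35,"turn":0,"fingers":1},{"dx":0,"dy":0,"dz":35,"turn":0,"fingers":1},{"dx":0,"dy":0,"dz":35,"turn":0,"fingers":1},{"dx":0,"dy":0,"dz":35,"turn":0,"fingers":1},{"dx":0,"dy":0,"dz":35,"turn":0,"fingers":1},{"dx":0,"dy":0,"dz":26,"turn":0,"fingers":1}]'
python3 - <<'E'
from h import *
st();im=ctrl.get_image("scene");cv2.imwrite("pics/s1.png",cv2.resize(im["img"][90:330,120:440],(800,600)))
E
```

```text
t: 3.6
eef_pos: [473.5, -32.5, 29.1]
orientation: [0.999, 0.051, -0.0, -0.0]
wrist_force: [0.8, 0.6, 0.6]
grip_width: 0.4
finger_force: 0.0
t 3.6 block xy -195.2 -1.4 z 29.1 tool yaw 0.103 F [0.8 0.6 0.6]
```

View pics/s1.png

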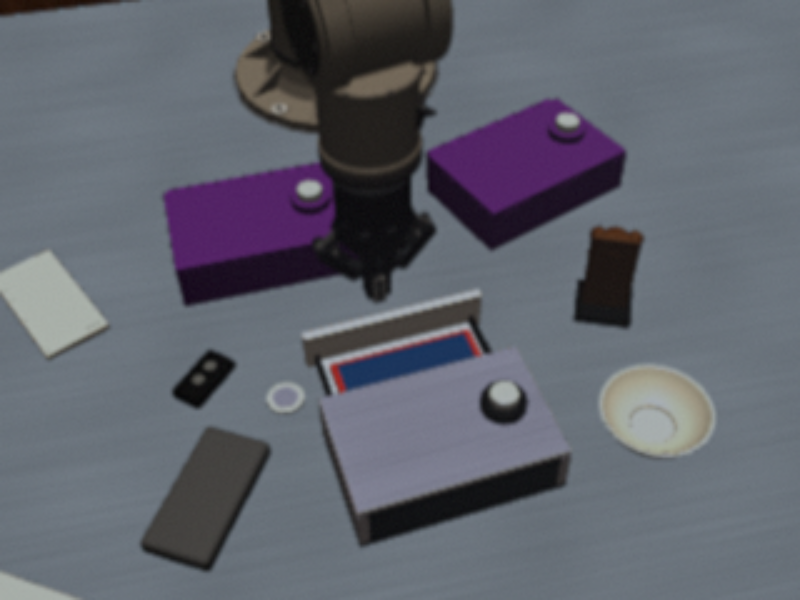

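The shut fingertips are at (378,290), just behind the middle of the panel, so I start pushing.

```bash
python3 -m inch '[{"dx":10,"dy":0,"dz":0,"turn":0,"fingers":1},{"dx":10,"dy":-1,"dz":0,"turn":0,"fingers":1},{"dx":6,"dy":0,"dz":0,"turn":0,"fingers":1},{"dx":6,"dy":0,"dz":0,"turn":0,"fingers":1},{"dx":8,"dy":0,"dz":0,"turn":0,"fingers":1},{"dx":8,"dy":0,"dz":0,"turn":0,"fingers":1},{"dx":8,"dy":0,"dz":0,"turn":0,"fingers":1},{"dx":8,"dy":0,"dz":0,"turn":0,"fingers":1},{"dx":8,"dy":0,"dz":0,"turn":0,"fingers":1},{"dx":8,"dy":0,"dz":0,"turn":0,"fingers":1}]'
python3 -c "from h import *;st()"
```

```text
t: 4.9
eef_pos: [553.7, -23.3, 30.3]
orientation: [0.999, 0.051, -0.0, 0.0]
wrist_force: [-1.7, -1.9, 0.9]
grip_width: 0.1
finger_force: 1.2
t 4.9 block xy -114.5 -0.6 z 30.3 tool yaw 0.103 F [-1.7 -1.9  0.9]
```

```bash
python3 -m inch '[{"dx":8,"dy":0,"dz":0,"turn":0,"fingers":1},{"dx":6,"dy":0,"dz":0,"turn":0,"fingers":1},{"dx":4,"dy":0,"dz":0,"turn":0,"fingers":1}]'
python3 -c "from h import *;st()"
```

```text
t: 5.28
eef_pos: [571.4, -21.4, 30.3]
orientation: [0.999, 0.052, -0.0, -0.0]
wrist_force: [-2.8, -2.1, 0.9]
grip_width: 0.1
finger_force: 1.1
t 5.275 block xy -96.6 -0.4 z 30.3 tool yaw 0.103 F [-2.8 -2.1  0.9]
```

Still only the sliding friction. I go on in small steps until the end stop shows in the force.

```bash
python3 -m inch '[{"dx":3,"dy":0,"dz":0,"turn":0,"fingers":1},{"dx":3,"dy":0,"dz":0,"turn":0,"fingers":1}]'; python3 -c "from h import *;st()"
```

```text
t: 5.52
eef_pos: [577.1, -20.8, 30.3]
orientation: [0.999, 0.052, -0.0, -0.0]
wrist_force: [-1.0, -2.6, -0.3]
grip_width: -0.0
finger_force: 1.1
t 5.525 block xy -90.9 -0.4 z 30.3 tool yaw 0.1031 F [-1.  -2.6 -0.3]
```

```bash
python3 -m inch '[{"dx":2,"dy":0,"dz":0,"turn":0,"fingers":1}]'; python3 -c "from h import *;st()"
```

```text
t: 5.65
eef_pos: [579.1, -20.6, 30.3]
orientation: [0.999, 0.052, -0.0, -0.0]
wrist_force: [-2.1, -2.0, -0.4]
grip_width: 0.0
finger_force: 1.1
t 5.65 block xy -88.9 -0.4 z 30.3 tool yaw 0.1031 F [-2.1 -2.  -0.4]
```

```bash
python3 -m inch '[{"dx":2,"dy":0,"dz":0,"turn":0,"fingers":1}]'; python3 -c "from h import *;st()"
```

```text
t: 5.78
eef_pos: [581.1, -20.4, 30.3]
orientation: [0.999, 0.051, -0.0, -0.0]
wrist_force: [-2.6, -2.0, -1.6]
grip_width: 0.5
finger_force: 1.1
t 5.775 block xy -86.9 -0.5 z 30.3 tool yaw 0.103 F [-2.6 -2.  -1.6]
```

```bash
python3 -m inch '[{"dx":2,"dy":0,"dz":0,"turn":0,"fingers":1}]'; python3 -c "from h import *;st()"
```

```text
t: 5.9
eef_pos: [582.8, -20.2, 30.3]
orientation: [0.999, 0.051, -0.0, -0.0]
wrist_force: [-13.8, -3.1, 6.5]
grip_width: 0.1
finger_force: 6.8
t 5.9 block xy -85.2 -0.5 z 30.3 tool yaw 0.103 F [-13.8  -3.1   6.5]
```

```bash
python3 -m inch '[{"dx":1.5,"dy":0,"dz":0,"turn":0,"fingers":1}]'; python3 -c "from h import *;st()"
```

```text
t: 6.02
eef_pos: [582.8, -20.2, 30.2]
orientation: [0.999, 0.051, -0.002, 0.0]
wrist_force: [-18.9, -2.4, 16.1]
grip_width: -0.1
finger_force: 9.8
t 6.025 block xy -85.2 -0.5 z 30.2 tool yaw 0.103 F [-18.9  -2.4  16.1]
```

```bash
python3 -m inch '[{"dx":1.5,"dy":0,"dz":0,"turn":0,"fingers":1}]'; python3 -c "from h import *;st()"
```

```text
t: 6.15
eef_pos: [582.8, -20.2, 30.1]
orientation: [0.999, 0.051, -0.003, 0.0]
wrist_force: [-28.6, -1.6, 25.6]
grip_width: 0.1
finger_force: 14.7
t 6.15 block xy -85.2 -0.5 z 30.1 tool yaw 0.1029 F [-28.6  -1.6  25.6]
```

The tray has hit its stop: the position no longer changes and the force rises. I back off, rise and look.

```bash
python3 -m inch '[{"dx":-10,"dy":0,"dz":0,"turn":0,"fingers":1},{"dx":-20,"dy":0,"dz":0,"turn":0,"fingers":1},{"dx":0,"dy":0,"dz":-30,"turn":0,"fingers":1},{"dx":0,"dy":0,"dz":-40,"turn":0,"fingers":1},{"dx":0,"dy":0,"dz":-40,"turn":0,"fingers":1}]'
python3 - <<'E'
from h import *
st();out=[]
for c,(r0,c0) in (("scene",(130,180)),("top",(120,180))):
    im=ctrl.get_image(c);out.append(cv2.resize(im["img"][r0:r0+180,c0:c0+160],(400,450)))
    for n in ("tray_front","charge_button_top"):
        for d in ctrl.mark_of(c,n):
            p=W(im,d["position"])
            if p[0]>450: e=p[:2]-B;print(c,n,round(d["conf"],2),p.round(),e@X,e@Y)
cv2.imwrite("pics/s2.png",np.hstack(out))
E
```

```text
t: 6.78
eef_pos: [556.4, -22.7, 141.7]
orientation: [0.999, 0.052, 0.0, -0.0]
wrist_force: [-0.1, 0.5, 0.6]
grip_width: 0.0
finger_force: 0.0
t 6.775 block xy -111.7 -0.2 z 141.7 tool yaw 0.1034 F [-0.1  0.5  0.6]
scene tray_front 0.64 [597. -20.  34.] -70.7196451834432 -2.059701077847527
scene tray_front 0.56 [ 665. -231.   -3.] -24.67637511337644 -218.20116775565683
scene tray_front 0.45 [665. -10.  -3.] -1.9874433820007178 1.0702061990579952
scene charge_button_top 0.67 [662.  56.  79.] 1.1848561790990682 66.80117876850608
scene charge_button_top 0.23 [665.  -9.  -2.] -1.8825911585452446 1.7935391571812354
```

View pics/s2.png

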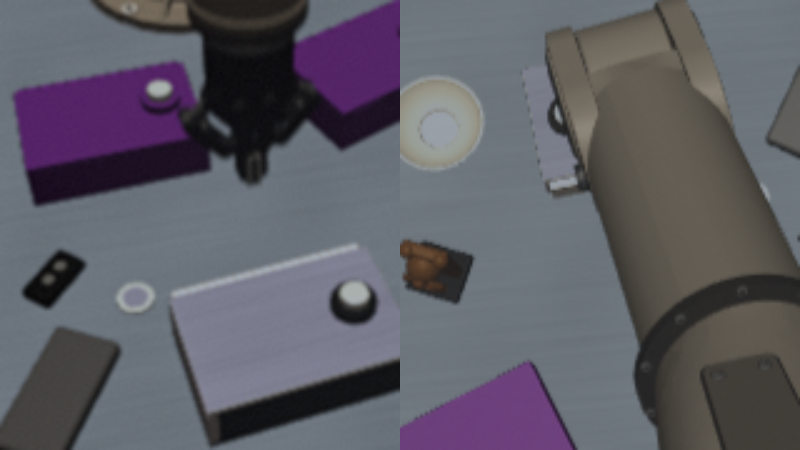

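The panel is flush against the block, as the left view shows at (265,270). Next I move over the button, which stands at (353,300).

```bash
python3 -m inch '[{"dx":28,"dy":-15,"dz":0,"turn":0,"fingers":1},{"dx":28,"dy":-15,"dz":0,"turn":0,"fingers":1},{"dx":28,"dy":-15,"dz":0,"turn":0,"fingers":1},{"dx":27,"dy":-15,"dz":0,"turn":0,"fingers":1},{"dx":0,"dy":0,"dz":30,"turn":0,"fingers":1},{"dx":0,"dy":0,"dz":20,"turn":0,"fingers":1},{"dx":0,"dy":0,"dz":0,"turn":0,"fingers":1}]'
python3 - <<'E'
from h import *
st();im=ctrl.get_image("scene");cv2.imwrite("pics/s3.png",cv2.resize(im["img"][160:310,230:430],(800,600)))
E
```

```text
t: 7.95
eef_pos: [658.9, 47.7, 88.0]
orientation: [0.999, 0.051, -0.002, 0.0]
wrist_force: [0.4, 0.8, -0.2]
grip_width: -0.2
finger_force: 0.0
t 7.95 block xy -2.6 59.3 z 88.0 tool yaw 0.1029 F [ 0.4  0.8 -0.2]
```

View pics/s3.png

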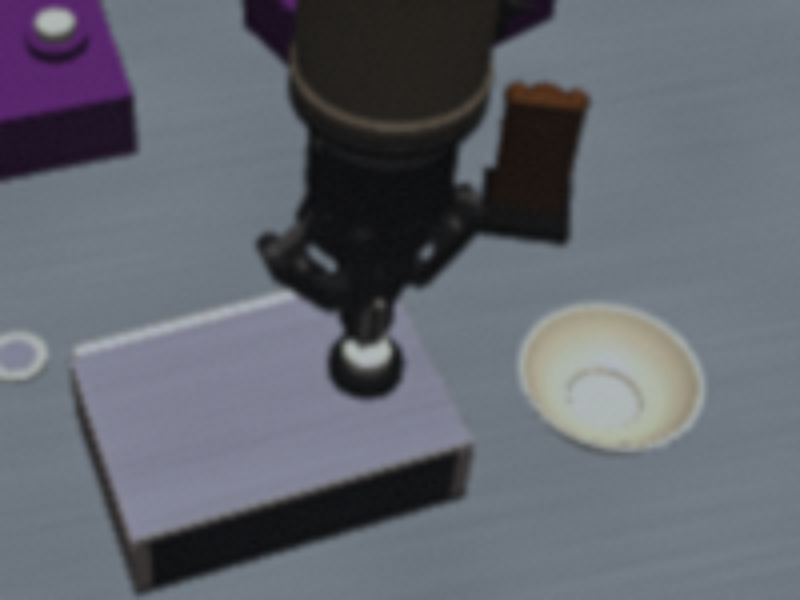

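The fingertips at (375,320) hang over the button at (367,350), and it is clear below. I press in small steps.

```bash
python3 -m inch '[{"dx":1.5,"dy":0,"dz":5,"turn":0,"fingers":1},{"dx":0,"dy":0,"dz":3,"turn":0,"fingers":1},{"dx":0,"dy":0,"dz":0,"turn":0,"fingers":1}]'; python3 -c "from h import *;st()"
```

```text
t: 8.38
eef_pos: [661.9, 48.2, 82.5]
orientation: [0.999, 0.051, 0.0, -0.0]
wrist_force: [-1.0, -0.3, 0.2]
grip_width: -0.0
finger_force: 0.0
t 8.375 block xy 0.6 59.4 z 82.5 tool yaw 0.1029 F [-1.  -0.3  0.2]
```

```bash
python3 -m inch '[{"dx":0,"dy":0,"dz":3,"turn":0,"fingers":1},{"dx":0,"dy":0,"dz":0,"turn":0,"fingers":1}]'; python3 -c "from h import *;st()"
```

```text
t: 8.62
eef_pos: [662.0, 48.3, 79.4]
orientation: [0.999, 0.051, 0.0, -0.0]
wrist_force: [0.7, 0.6, 1.0]
grip_width: 0.1
finger_force: 0.7
t 8.625 block xy 0.6 59.5 z 79.4 tool yaw 0.103 F [0.7 0.6 1. ]
```

```bash
python3 -m inch '[{"dx":0,"dy":0,"dz":2,"turn":0,"fingers":1},{"dx":0,"dy":0,"dz":0,"turn":0,"fingers":1}]'; python3 -c "from h import *;st()"
```

```text
t: 8.88
eef_pos: [662.0, 48.3, 77.4]
orientation: [0.999, 0.052, 0.0, -0.0]
wrist_force: [0.0, 0.1, 2.3]
grip_width: 0.4
finger_force: 1.2
t 8.875 block xy 0.7 59.6 z 77.4 tool yaw 0.1031 F [0.  0.1 2.3]
```

```bash
python3 -m inch '[{"dx":0,"dy":0,"dz":2,"turn":0,"fingers":1},{"dx":0,"dy":0,"dz":0,"turn":0,"fingers":1}]'; python3 -c "from h import *;st()"
```

```text
t: 9.12
eef_pos: [662.0, 48.3, 75.3]
orientation: [0.999, 0.052, 0.0, -0.0]
wrist_force: [1.6, -0.4, 3.0]
grip_width: 0.1
finger_force: 1.6
t 9.125 block xy 0.6 59.6 z 75.3 tool yaw 0.1031 F [ 1.6 -0.4  3. ]
```

```bash
python3 -m inch '[{"dx":0,"dy":0,"dz":2,"turn":0,"fingers":1},{"dx":0,"dy":0,"dz":0,"turn":0,"fingers":1}]'; python3 -c "from h import *;st()"
```

```text
t: 9.38
eef_pos: [662.1, 48.3, 74.0]
orientation: [0.999, 0.051, 0.0, 0.0]
wrist_force: [-2.6, -0.1, 11.7]
grip_width: 0.0
finger_force: 5.9
t 9.375 block xy 0.7 59.6 z 74.0 tool yaw 0.103 F [-2.6 -0.1 11.7]
```

```bash
python3 -m inch '[{"dx":0,"dy":0,"dz":1,"turn":0,"fingers":1},{"dx":0,"dy":0,"dz":0,"turn":0,"fingers":1}]'; python3 -c "from h import *;st()"
```

```text
t: 9.62
eef_pos: [662.2, 48.3, 73.8]
orientation: [0.999, 0.051, 0.0, 0.0]
wrist_force: [-6.7, -0.9, 22.3]
grip_width: -0.3
finger_force: 11.4
t 9.625 block xy 0.8 59.6 z 73.8 tool yaw 0.1029 F [-6.7 -0.9 22.3]
```

The button is at its bottom stop, about 6 mm below first contact and with 22 N against it. I rise clear, away from the block, and check.

```bash
python3 -m inch '[{"dx":0,"dy":0,"dz":-8,"turn":0,"fingers":1},{"dx":0,"dy":0,"dz":-40,"turn":0,"fingers":1},{"dx":0,"dy":0,"dz":-50,"turn":0,"fingers":1},{"dx":-50,"dy":0,"dz":-20,"turn":0,"fingers":1},{"dx":-50,"dy":0,"dz":0,"turn":0,"fingers":1},{"dx":-50,"dy":0,"dz":0,"turn":0,"fingers":1},{"dx":0,"dy":0,"dz":0,"turn":0,"fingers":1},{"dx":0,"dy":0,"dz":0,"turn":0,"fingers":1}]'
python3 - <<'E'
from h import *
st();im=ctrl.get_image("scene");cv2.imwrite("pics/s4.png",cv2.resize(im["img"][130:340,170:450],(800,600)))
for n in ("tray_front","charge_button_top","key_dish","knocker","power_bank","coin","key_fob"):
    for d in ctrl.mark_of("scene",n)[:1]: print(n,round(d["conf"],2),W(im,d["position"]).round())
E
```

```text
t: 10.62
eef_pos: [513.2, 32.9, 190.6]
orientation: [0.999, 0.051, 0.0, -0.0]
wrist_force: [0.1, 0.2, 0.2]
grip_width: -0.2
finger_force: 0.0
t 10.625 block xy -149.0 59.5 z 190.6 tool yaw 0.103 F [0.1 0.2 0.2]
tray_front 0.68 [598. -20.  32.]
charge_button_top 0.52 [282. 238.  81.]
key_dish 0.8 [676. 201.   5.]
knocker 0.72 [668. -11.  -2.]
power_bank 0.68 [681. 200.   6.]
coin 0.6 [ 561. -146.    4.]
key_fob 0.77 [ 527. -224.    4.]
```

View pics/s4.png

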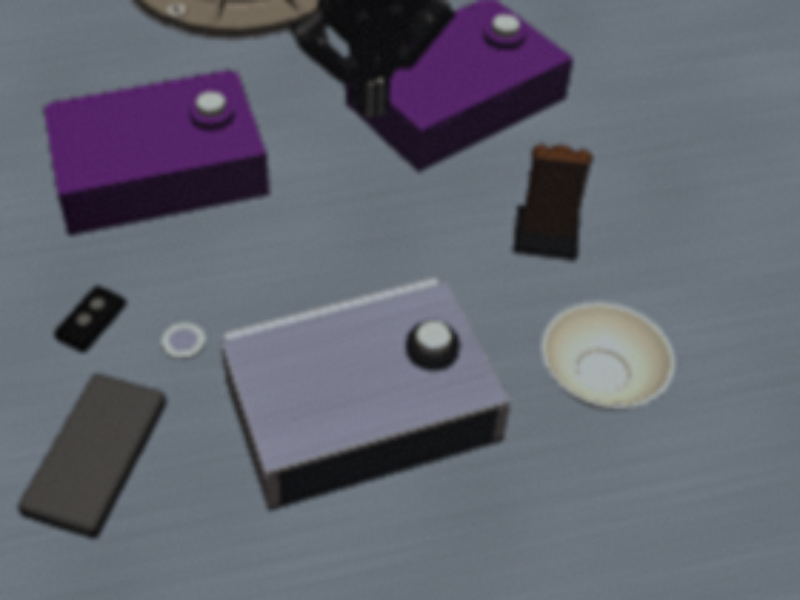

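The panel is flush at (330,310), the button is up at (433,338), and the bystanders are in their places. The arm is clear of everything.

```bash
python3 -c "from h import *;print(ctrl.close_job())"
```

```text
the job is handed in; nothing more can be done
None
```

I pushed the tray home with the phone riding in it, then pressed the button to its stop; the last picture shows it back up with the bystanders in place. The job is handed in, but no verdict was returned.

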